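Shut and screw down the gas-detector test chamber

TASK

Shut the lid of the test chamber gently, without slamming it, then screw its black hand nut clockwise, re-gripping as needed, until the seal bites and the nut is snug, at about 0.55 newton metres, well short of 1, because overtightening ruins the seal. Leave it tight, let go, and do not shift the meters or the gas cylinder standing beside it.

Things in the scene. Friction and masses are not known exactly. Their poses are not given: they have to be found in the camera images.
- chamber: Open-topped grey box, 160 mm (its x) by 150 mm (its y) by 85 mm high, fixed to the bench; origin at the centre of its underside. Its front (local -x) faces the robot; it stands turned by some yaw. Two detectors lie inside, to be left alone.
- lid_hinge (a point): Middle of the lid's hinge line, on the far (local +x) top edge of the chamber, 85 mm above the bench and 80 mm behind the chamber's centre; the hinge line runs along the chamber's y.
- lid (a joint): Opening angle of the aluminium lid with its clear window, rad: 0 shut, grows as it lifts; starts at 0.5 to 1.0. A stiff hinge: the lid stays where left; closing takes 3 to 6 N at the tab. Plate 8 mm thick, 150 wide, 162 from hinge to front edge, then a tab 50 wide sticking out 32 further. Shut, its underside lies on the box's rim, its top 93 mm above the bench.
- lid_tab (a point): Middle of the top face of the lid's front tab, a good place to push the lid shut: 178 mm from the hinge line along the lid and 8 mm off the lid's underside plane (which contains the hinge line). It swings with the lid; x points along the lid to the hinge, z out of its top face.
- nut_center (a point): Centre (on its axis, half-way up) of the black knurled round hand nut, 52 mm across, 40 high, captive on the lid's middle line 100 mm from the hinge. Lid shut: centre 117 mm above the bench, 24 over the lid's top. Tightens clockwise from above; its height hardly changes. Runs freely at 0.08 N m for an unknown turn of 0.8 to 2 rad until the seal bites. x axis: white mark; z: its axis.
- seal_ring (a point): Centre of the rubber ring (48 mm across, 4 high) under the nut, 2 mm over the lid's top (and the tab's) until the seal bites. From then the torque climbs from 0.2 N m by 1.6 N m per rad of turn, and the ring is squeezed 2 mm per rad. Snug: 0.3 to 1.2 mm, 0.45 to 1.1 N m while turning; at a standstill friction makes readings up to 0.4 lower. Let go, it eases back to 0.25 mm.
- meter_dark_center (a point): Bystander: centre of a black hand-held gas meter lying on the bench, 115 x 66 x 34 mm.
- meter_pale_center (a point): Bystander: centre of a pale hand-held gas meter lying on the bench, 115 x 66 x 34 mm.
- cylinder_center (a point): Bystander: centre of a bare aluminium gas cylinder standing on the bench, 72 mm across, 195 mm high to the top of its neck.

How it is judged:
On the way, in this order (a step that is already met when the one before it is completed fails the run):
1. the lid is shut (within 0.04 rad) (value of joint lid below 0.04 rad), for 0.2 s.
2. the lid is shut and the nut has squeezed the seal by at least 0.3 mm (value of joint lid below 0.04 rad and z of seal_ring in the frame of lid_tab below 0.0017 m), for 0.1 s.
At the end, for the whole second after the job is handed in: The lid is shut within 0.04 rad and the nut is left tight: the seal ring is still squeezed by 0.18 to 1.2 mm (0.18 is less than the nut keeps by itself when let go, and more than it keeps if turned back) (value of joint lid below 0.04 rad and z of seal_ring in the frame of lid_tab between 0.0008 and 0.00182 m); the robot touches nothing.
It fails at once if the nut is overtightened (seal squeezed by more than 1.2 mm, about 1.15 N m while turning) (z of seal_ring in the frame of lid_tab below 0.0008 m).
It fails at once if the lid is slammed (closing faster than 2.5 rad/s) (velocity of joint lid below -2.5 rad/s).
It fails at once if a bystander is shifted by more than 25 mm (distance of any of meter_dark_center, meter_pale_center, cylinder_center from where it was at the start of the episode above 0.025 m).
It also fails if it takes over 67 s, if anything falls off the work surface, if the arm or the gripper's body presses on something with over 40 N, if the wrist force passes 120 N, or if a joint passes its speed limit or range.

ROBOT

A 7-joint arm with a two-finger parallel gripper is mounted at the origin on the work surface. World frame = base frame: x ahead of the robot, y to its left, z up, the work surface at z = 0. Lengths are in m, angles in rad, forces in N, time in s.
With the tool pointing down it reaches from about 0.425 to 0.875 m from the base axis. Payload 4.7 kg.
Tool frame: the origin (TCP) lies midway between the tips of the shut fingers; the grasp point (between the pads) lies 19 mm behind it (ctrl.grip_point_offset is the distance from the TCP to the grasp point, in m); z points along the fingers, y is the line along which they close (so a half turn about z gives the same grasp; the last joint's range is limited). The gripper opens to 87 mm and grips with 3 to 60 N. Pads are 19 mm wide; open, the fingers measure 117 mm over their backs; the gripper's body (75 mm by 190 mm) begins 51 mm behind the grasp point.
Start: joints at [1.269, 0.321, -0.07, 1.45, 0.023, 1.371, -0.057], TCP at [0.202, -0.618, 0.223] pointing down, gripper open.
Joint ranges: [-2.86, 2.86], [-0.3, 2.09], [-1.38, 1.24], [0.06, 2.45], [-1.56, 4.7], [0.09, 2.05], [-2.69, 2.69]. Speed limits (rad/s): [2.57, 2.57, 3.14, 3.14, 3.14, 3.14, 3.14].

INTERFACE

Orientations are given as a rotation vector (axis times angle).
In Python, from bench import ctrl gives the robot as it stands. The module is installed in compiled form; this text tells all that it offers.
- The arm moves only by the shell command python3 -m handwheel 'ROWS' [OPENING] [FORCE]. ROWS is JSON, a list of rows, each an object of numbers: "x", "y", "z": the shift along the tool's x, y, z in m; "wx", "wy", "wz": the turn, a rotation vector about the tool's x, y, z in degrees. A call has 1 to 10 rows; each row is the pose to reach, as a shift and turn from the pose commanded when the call began, along the tool's axes at that moment; what a row does not reach only later rows make up. A row lasts 1/12 s, in which the tool goes at most 41.7 mm and 7.16 degrees, less where a joint would pass 70% of its speed; a pose out of reach is approached as far as the arm can. A call with a gripper value outside its range is refused whole. OPENING is the finger opening in m, from 0 to 0.087, set as the call begins (- or left out, the last holds). The fingers move at their own pace and stop on an object; FORCE is the grip in N (left out, the last holds). Time passes only in rows, so rows that repeat a pose let the fingers close. It gives the time, the measured TCP pose, the force, the opening and the grip force at its end, in the units of the state.
- ctrl.get_state(): the state, without advancing time (a new reading comes with each control period).
- ctrl.get_image(name): name is "side" or "top"; returns a dict with "image" (384x512x3 uint8, red, green, blue), "K" (3x3 intrinsics, pixels), "world_to_cam" (4x4, takes a point from world to camera coordinates). Camera axes: x right, y down, z forward; pixel columns grow to the right and rows downward; lengths in m; the calibration is good to about 2 mm. A picture is of the moment at which its call begins. There is no depth.
- ctrl.close_job(): hands the job in; it is judged then, once.
The state is a dict: "time": time; "joint_positions": joint angles; "qd": joint speeds; "joint_torque": joint torques, N m; "position": TCP position; "tool_rot": TCP orientation; "ft_force": force on the tool from outside, world axes, zero at the start; "torque": the same for the moment, N m; "grip_width": opening from 0.0 (shut) to 1.0 (fully open); "grip_force": force on a finger pad.
Only numpy, scipy, OpenCV 4.12 (cv2) and the standard library are available. Lean on these libraries where they do the work, as an engineer would, in place of code of your own. Each camera call takes 0.05 s, during which the arm holds its last target. There are 200 camera calls.

## Working session

There is one attempt and no reset: what is moved stays moved. The work goes in short steps, Python scripts to look and compute and a shell command to move; the robot and the scene stay as the last step left them, time stands still between calls to the robot, and variables do not carry over. Pictures are saved under pics/ and viewed, at most 10 in all, crops included, and the job is handed in when it is done.

```bash
mkdir -p pics
python3 - <<'E'
from bench import ctrl
import cv2,pickle,numpy as np
d={}
for n in("side","top"):
    r=ctrl.get_image(n);d[n]=r;cv2.imwrite(f"pics/{n}0.png",r["image"][...,::-1]);print(n,np.round(r["K"],1).tolist(),np.round(r["world_to_cam"],3).tolist())
pickle.dump(d,open("v0.pkl","wb"))
s=ctrl.get_state();print(s)
E
```

```text
side [[473.7, 0.0, 262.6], [0.0, 473.7, 184.7], [0.0, 0.0, 1.0]] [[0.947, -0.321, -0.0, -0.605], [-0.166, -0.49, -0.856, 0.195], [0.274, 0.811, -0.517, 0.932], [0.0, 0.0, 0.0, 1.0]]
top [[372.7, 0.0, 253.1], [0.0, 372.7, 189.3], [0.0, 0.0, 1.0]] [[0.015, -1.0, 0.004, 0.012], [-0.976, -0.015, -0.217, 0.636], [0.217, -0.001, -0.976, 0.908], [0.0, 0.0, 0.0, 1.0]]
{'time': 0.1, 'joint_positions': array([ 1.26908671,  0.3216956 , -0.07009164,  1.45153043,  0.02263167,
        1.37077167, -0.05691152]), 'qd': array([ 0.00071067, -0.00270581, -0.00040621, -0.00407522,  0.00066313,
        0.00096481, -0.00076566]), 'joint_torque': array([-5.40095789e-04, -4.92572236e+01, -4.06073313e-01, -3.13399029e+01,
       -6.42127404e-02,  3.94756976e-02,  4.65729556e-05]), 'position': array([ 0.20168191, -0.61742155,  0.22161687]), 'tool_rot': array([-3.10094528e+00, -4.93810497e-01,  5.84738478e-04]), 'ft_force': array([-0.2510035 , -0.59567061,  0.08394174]), 'torque': array([ 0.0607184 , -0.01873033,  0.07350557]), 'grip_force': 0.0, 'grip_width': 0.9987014526449126}
```

View pics/side0.png

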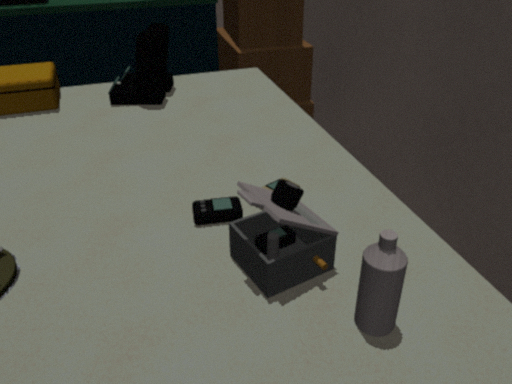

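View pics/top0.png

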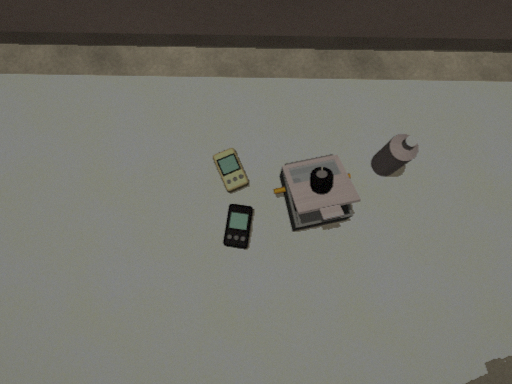

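The side view shows the chamber (near bottom corner about (270,293), left (235,252), right (332,271)), nut at about (287,194) and the cylinder on the right. In the top view the lid is at about (320,187), the tab at (331,213), the nut at (321,181), the meters to its left and the cylinder at (400,150). I'll enlarge both for corners.

```bash
python3 - <<'E'
import pickle,cv2,numpy as np
d=pickle.load(open("v0.pkl","rb"))
a=d["side"]["image"][170:305,215:350,::-1];b=d["top"]["image"][140:240,265:365,::-1]
f=lambda m:cv2.resize(np.clip(m.astype(float)*1.6,0,255).astype(np.uint8),(400,400),interpolation=cv2.INTER_CUBIC)
cv2.imwrite("pics/c0.png",np.hstack([f(a),f(b)]))
E
cat > h.py <<'E'
import numpy as np
from scipy.spatial.transform import Rotation as R
def ray(v,u):
    T=v["world_to_cam"];Rm=T[:3,:3];c=-Rm.T@T[:3,3]
    d=Rm.T@np.linalg.inv(v["K"])@np.array([u[0],u[1],1.]);return c,d/np.linalg.norm(d)
def plane(v,u,z):
    c,d=ray(v,u);return c+d*(z-c[2])/d[2]
def tri(v1,u1,v2,u2):
    c1,d1=ray(v1,u1);c2,d2=ray(v2,u2)
    s=np.linalg.lstsq(np.c_[d1,-d2],c2-c1,rcond=None)[0]
    p,q=c1+s[0]*d1,c2+s[1]*d2;return (p+q)/2,np.linalg.norm(p-q)
def proj(v,p):
    T=v["world_to_cam"];q=v["K"]@(T[:3,:3]@p+T[:3,3]);return q[:2]/q[2]
E
```

```text
(no output)
```

View pics/c0.png

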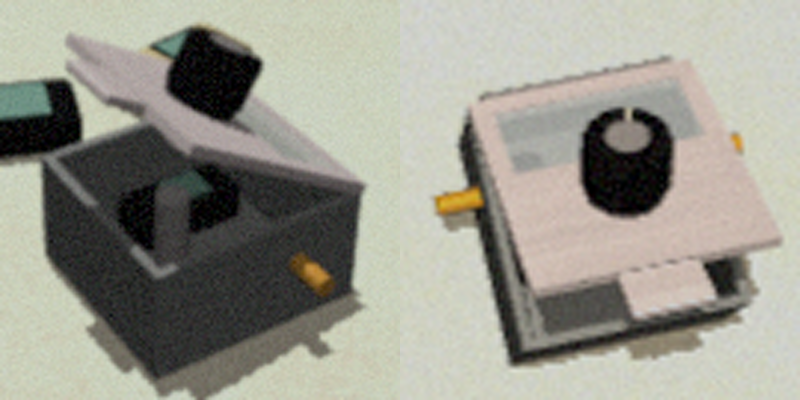

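The crop shows the lid about half open: hinge corners in the top view, tab to the front, nut with its white mark pointing to the hinge. I'll work out the positions.

Run:
```python
import pickle,numpy as np
from h import *
d=pickle.load(open("v0.pkl","rb"));S,T=d["side"],d["top"]
s=lambda x,y:(215+x/2.963-.3,170+y/2.963-.3); t=lambda x,y:(265+(x-400)/4-.4,140+y/4-.4)
np.set_printoptions(precision=3,suppress=True)
for n,v,u,z in[("near bot",S,s(157,378),0),("left bot",S,s(47,258),0),("right bot",S,s(352,292),0),("near top",S,s(157,280),.085),("left top",S,s(43,160),.085),("right top",S,s(362,187),.088),
 ("T hinge L",T,t(472,103),.09),("T hinge R",T,t(688,62),.09)]:print(n,plane(v,u,z))
q=lambda n,a,b:print(n,*tri(S,s(*a),T,t(*b)))
q("lid front R",(208,153),(780,240)); q("lid front L",(72,40),(538,293))
q("nut top",(230,45),(630,133))
for n,u,z in[("pale",(231,170),.034),("dark",(239,226),.034)]:print(n,plane(T,u,z))
print("cyl",plane(S,(376,322),0.01))
```

```text
near bot [ 0.57  -0.232  0.   ]
left bot [ 0.535 -0.095  0.   ]
right bot [ 0.725 -0.197  0.   ]
near top [ 0.569 -0.236  0.085]
left top [ 0.536 -0.093  0.085]
right top [ 0.727 -0.194  0.088]
T hinge L [ 0.696 -0.054  0.09 ]
T hinge R [ 0.726 -0.196  0.09 ]
lid front R [ 0.597 -0.229  0.167] 0.009295458611988704
lid front L [ 0.56  -0.085  0.171] 0.002453953522211537
nut top [ 0.652 -0.139  0.181] 0.0009313597460013997
pale [0.697 0.084 0.034]
dark [0.542 0.058 0.034]
cyl [ 0.728 -0.36   0.01 ]
```

```bash
python3 -m handwheel '[{"x":0.2,"y":-0.13,"z":-0.04,"wz":5},{"x":0.488,"y":-0.323,"z":-0.03,"wz":5},{"x":0.488,"y":-0.323,"z":-0.03,"wz":5},{"x":0.488,"y":-0.323,"z":-0.03,"wz":5},{"x":0.488,"y":-0.323,"z":-0.03,"wz":5},{"x":0.488,"y":-0.323,"z":-0.03,"wz":5},{"x":0.488,"y":-0.323,"z":-0.03,"wz":5},{"x":0.488,"y":-0.323,"z":-0.03,"wz":5},{"x":0.488,"y":-0.323,"z":-0.03,"wz":5},{"x":0.488,"y":-0.323,"z":-0.03,"wz":5}]' 0 20
cat > st.py <<'E'
from bench import ctrl
from h import *
np.set_printoptions(precision=3,suppress=True)
s=ctrl.get_state();M=R.from_rotvec(s["tool_rot"]).as_matrix()
print("t",s["time"],"p",s["position"],"F",s["ft_force"],"T",s["torque"],"q",s["joint_positions"],"w",s["grip_width"],s["grip_force"])
print("tool x,z",M[:,0],M[:,2])
hinge=np.array([.710,-.126,.085]);X=np.array([.974,.226,0])
for n,p in[("tab.55",hinge-.148*X+[0,0,.1]),("tabshut",hinge-.178*X+[0,0,.008]),("nutTCP",hinge-.1*X+[0,0,.017])]:
    print(n,p,"shift tool",M.T@(p-s["position"]))
E
python3 st.py
```

```text
t 0.1 p [ 0.202 -0.617  0.222] F [-0.251 -0.596  0.084] T [ 0.061 -0.019  0.074] q [ 1.269  0.322 -0.07   1.452  0.023  1.371 -0.057] w 0.9987014526449126 0.0
tool x,z [ 0.951  0.311 -0.   ] [-0.001  0.001 -1.   ]
tab.55 [ 0.566 -0.159  0.185] shift tool [ 0.488 -0.322  0.037]
tabshut [ 0.537 -0.166  0.093] shift tool [ 0.459 -0.325  0.129]
nutTCP [ 0.613 -0.149  0.102] shift tool [ 0.536 -0.318  0.12 ]invalid input at $[0]: expected keys x, y, z, wx, wy, wz
```

```bash
python3 -m handwheel '[{"x":0.2,"y":-0.13,"z":-0.04,"wx":0,"wy":0,"wz":5},{"x":0.488,"y":-0.323,"z":-0.03,"wx":0,"wy":0,"wz":5},{"x":0.488,"y":-0.323,"z":-0.03,"wx":0,"wy":0,"wz":5},{"x":0.488,"y":-0.323,"z":-0.03,"wx":0,"wy":0,"wz":5},{"x":0.488,"y":-0.323,"z":-0.03,"wx":0,"wy":0,"wz":5},{"x":0.488,"y":-0.323,"z":-0.03,"wx":0,"wy":0,"wz":5},{"x":0.488,"y":-0.323,"z":-0.03,"wx":0,"wy":0,"wz":5},{"x":0.488,"y":-0.323,"z":-0.03,"wx":0,"wy":0,"wz":5},{"x":0.488,"y":-0.323,"z":-0.03,"wx":0,"wy":0,"wz":5},{"x":0.488,"y":-0.323,"z":-0.03,"wx":0,"wy":0,"wz":5}]' 0 20; python3 st.py
```

```text
time: 0.93
position: [0.4609, -0.2902, 0.2452]
tool_rot: [3.121, 0.358, -0.001]
ft_force: [0.9, -0.2, -0.0]
grip_width: 0.322
grip_force: 0.0
t 0.9333 p [ 0.461 -0.29   0.245] F [ 0.913 -0.151 -0.043] T [-0.059 -0.021  0.005] q [ 0.838  0.104 -0.349  1.671  0.036  1.374 -0.859] w 0.32160611368374475 0.0
tool x,z [ 0.974  0.226 -0.   ] [-0. -0. -1.]
tab.55 [ 0.566 -0.159  0.185] shift tool [ 0.132 -0.104  0.06 ]
tabshut [ 0.537 -0.166  0.093] shift tool [ 0.102 -0.104  0.152]
nutTCP [ 0.613 -0.149  0.102] shift tool [ 0.18  -0.104  0.143]
```

```bash
python3 -m handwheel '[{"x":0.132,"y":-0.104,"z":0.025,"wx":0,"wy":0,"wz":0},{"x":0.132,"y":-0.104,"z":0.025,"wx":0,"wy":0,"wz":0},{"x":0.132,"y":-0.104,"z":0.025,"wx":0,"wy":0,"wz":0},{"x":0.132,"y":-0.104,"z":0.025,"wx":0,"wy":0,"wz":0},{"x":0.132,"y":-0.104,"z":0.025,"wx":0,"wy":0,"wz":0},{"x":0.132,"y":-0.104,"z":0.025,"wx":0,"wy":0,"wz":0},{"x":0.132,"y":-0.104,"z":0.025,"wx":0,"wy":0,"wz":0},{"x":0.132,"y":-0.104,"z":0.025,"wx":0,"wy":0,"wz":0}]' ; python3 st.py;python3 - <<'E'
from bench import ctrl
import cv2,numpy as np
f=lambda m:cv2.resize(np.clip(m[...,::-1].astype(float)*1.6,0,255).astype(np.uint8),(400,400))
cv2.imwrite("pics/c1.png",np.hstack([f(ctrl.get_image("side")["image"][110:305,180:375]),f(ctrl.get_image("top")["image"][130:250,255:375])]))
E
```

```text
time: 1.6
position: [0.5643, -0.163, 0.2202]
tool_rot: [3.121, 0.354, -0.002]
ft_force: [-0.3, -0.8, -0.4]
grip_width: 0.003
grip_force: 0.0
t 1.6 p [ 0.564 -0.163  0.22 ] F [-0.253 -0.803 -0.363] T [0.009 0.033 0.06 ] q [ 0.636  0.22  -0.465  1.602  0.102  1.343 -1.187] w 0.002844914871095176 0.0
tool x,z [ 0.975  0.224 -0.001] [-0.001 -0.001 -1.   ]
tab.55 [ 0.566 -0.159  0.185] shift tool [ 0.002 -0.003  0.035]
tabshut [ 0.537 -0.166  0.093] shift tool [-0.028 -0.003  0.127]
nutTCP [ 0.613 -0.149  0.102] shift tool [ 0.05  -0.003  0.118]
```

View pics/c1.png

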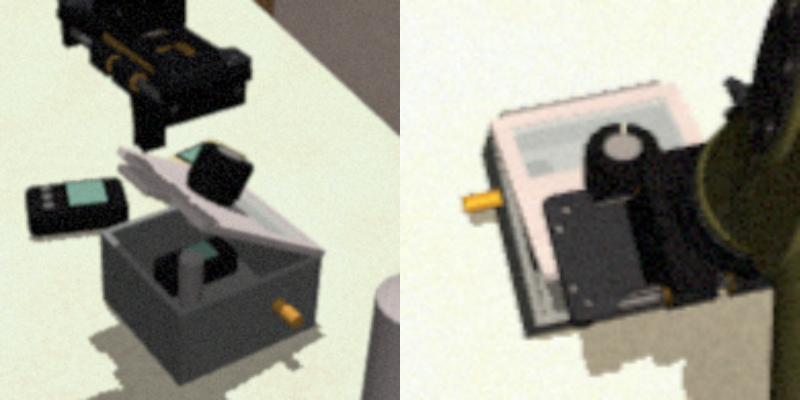

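The finger tips hang right over the tab. Now push it down along the arc.

```bash
python3 -m handwheel '[{"x":0.002,"y":-0.003,"z":0.015,"wx":0,"wy":0,"wz":0},{"x":0.002,"y":-0.003,"z":0.027,"wx":0,"wy":0,"wz":0},{"x":0,"y":-0.003,"z":0.035,"wx":0,"wy":0,"wz":0},{"x":-0.004,"y":-0.003,"z":0.043,"wx":0,"wy":0,"wz":0},{"x":-0.008,"y":-0.003,"z":0.05,"wx":0,"wy":0,"wz":0},{"x":-0.012,"y":-0.003,"z":0.058,"wx":0,"wy":0,"wz":0},{"x":-0.015,"y":-0.003,"z":0.066,"wx":0,"wy":0,"wz":0},{"x":-0.018,"y":-0.003,"z":0.074,"wx":0,"wy":0,"wz":0},{"x":-0.021,"y":-0.003,"z":0.082,"wx":0,"wy":0,"wz":0},{"x":-0.023,"y":-0.003,"z":0.09,"wx":0,"wy":0,"wz":0}]' ; python3 st.py
```

```text
time: 2.53
position: [0.5417, -0.1635, 0.1296]
tool_rot: [3.121, 0.358, -0.0]
ft_force: [0.7, -0.7, 0.9]
grip_width: 0.006
grip_force: 0.4
t 2.5333 p [ 0.542 -0.164  0.13 ] F [ 0.685 -0.668  0.865] T [-0.092  0.037 -0.03 ] q [ 0.65   0.24  -0.46   1.767  0.116  1.161 -1.187] w 0.006112139527413496 0.4297025936830323
tool x,z [ 0.974  0.226 -0.   ] [ 0. -0. -1.]
tab.55 [ 0.566 -0.159  0.185] shift tool [ 0.024  0.002 -0.055]
tabshut [ 0.537 -0.166  0.093] shift tool [-0.006  0.001  0.037]
nutTCP [ 0.613 -0.149  0.102] shift tool [0.072 0.001 0.028]
```

Run:
```python
from bench import ctrl
import cv2,numpy as np
f=lambda m:cv2.resize(np.clip(m[...,::-1].astype(float)*1.6,0,255).astype(np.uint8),(500,500),interpolation=cv2.INTER_CUBIC)
cv2.imwrite("pics/c2.png",f(ctrl.get_image("side")["image"][150:305,200:355]))
```

```text
(no output)
```

View pics/c2.png

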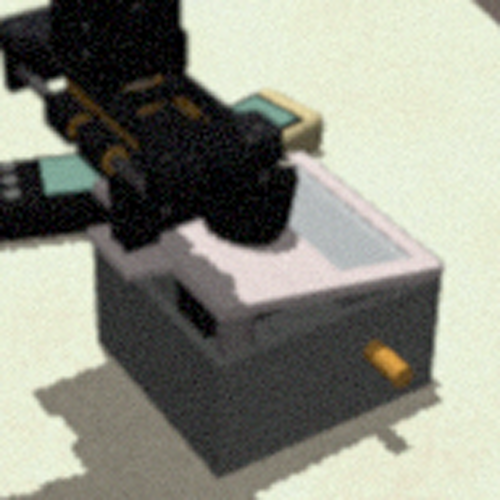

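The lid follows, at about 0.2 rad; carry on.

```bash
python3 -m handwheel '[{"x":-0.002,"y":0,"z":0.007,"wx":0,"wy":0,"wz":0},{"x":-0.004,"y":0,"z":0.014,"wx":0,"wy":0,"wz":0},{"x":-0.005,"y":0,"z":0.021,"wx":0,"wy":0,"wz":0},{"x":-0.005,"y":0,"z":0.027,"wx":0,"wy":0,"wz":0},{"x":-0.005,"y":0,"z":0.032,"wx":0,"wy":0,"wz":0},{"x":-0.005,"y":0,"z":0.035,"wx":0,"wy":0,"wz":0},{"x":-0.005,"y":0,"z":0.037,"wx":0,"wy":0,"wz":0},{"x":-0.005,"y":0,"z":0.038,"wx":0,"wy":0,"wz":0},{"x":-0.005,"y":0,"z":0.039,"wx":0,"wy":0,"wz":0}]' ; python3 st.py
```

```text
time: 3.33
position: [0.5369, -0.1644, 0.0932]
tool_rot: [3.121, 0.358, -0.003]
ft_force: [-8.1, 1.5, 18.6]
grip_width: 0.008
grip_force: 9.5
t 3.3333 p [ 0.537 -0.164  0.093] F [-8.118  1.534 18.57 ] T [ 0.4    1.942 -0.007] q [ 0.648  0.269 -0.455  1.813  0.133  1.091 -1.197] w 0.00840118629534229 9.542825692333281
tool x,z [ 0.974  0.227 -0.002] [-0.002 -0.001 -1.   ]
tab.55 [ 0.566 -0.159  0.185] shift tool [ 0.029  0.002 -0.092]
tabshut [ 0.537 -0.166  0.093] shift tool [-0.001  0.002  0.   ]
nutTCP [ 0.613 -0.149  0.102] shift tool [ 0.077  0.002 -0.009]
```

```bash
python3 -m handwheel '[{"x":0,"y":0,"z":0,"wx":0,"wy":0,"wz":0},{"x":0,"y":0,"z":0,"wx":0,"wy":0,"wz":0},{"x":-0.01,"y":0,"z":-0.03,"wx":0,"wy":0,"wz":0},{"x":-0.02,"y":0,"z":-0.07,"wx":0,"wy":0,"wz":0},{"x":-0.02,"y":0,"z":-0.1,"wx":0,"wy":0,"wz":0},{"x":-0.02,"y":0,"z":-0.13,"wx":0,"wy":0,"wz":0},{"x":-0.02,"y":0,"z":-0.13,"wx":0,"wy":0,"wz":0},{"x":-0.02,"y":0,"z":-0.13,"wx":0,"wy":0,"wz":0}]' ; python3 -m handwheel '[{"x":0,"y":0,"z":0,"wx":0,"wy":0,"wz":0}]' 0.087 50; python3 st.py
python3 - <<'E'
from bench import ctrl
import cv2,numpy as np,pickle
d={n:ctrl.get_image(n) for n in("side","top")};pickle.dump(d,open("v1.pkl","wb"))
f=lambda m:cv2.resize(np.clip(m[...,::-1].astype(float)*1.6,0,255).astype(np.uint8),(400,400),interpolation=cv2.INTER_CUBIC)
cv2.imwrite("pics/c3.png",np.hstack([f(d["side"]["image"][150:310,200:360]),f(d["top"]["image"][140:240,265:365])]))
E
```

```text
time: 4.0
position: [0.5192, -0.1692, 0.2235]
tool_rot: [3.119, 0.358, 0.006]
ft_force: [-0.3, -0.3, -0.5]
grip_width: 0.008
grip_force: 0.0
time: 4.08
position: [0.5175, -0.1688, 0.2207]
tool_rot: [-3.121, -0.358, 0.001]
ft_force: [-0.9, 0.6, -1.0]
grip_width: 0.033
grip_force: 0.0
t 4.0833 p [ 0.517 -0.169  0.221] F [-0.916  0.602 -0.986] T [ 0.007  0.013 -0.031] q [ 0.692  0.124 -0.46   1.704  0.057  1.328 -1.121] w 0.03253474765891638 0.0
tool x,z [ 0.974  0.227 -0.001] [-0.001  0.    -1.   ]
tab.55 [ 0.566 -0.159  0.185] shift tool [0.049 0.002 0.036]
tabshut [ 0.537 -0.166  0.093] shift tool [0.019 0.002 0.128]
nutTCP [ 0.613 -0.149  0.102] shift tool [0.097 0.002 0.119]
```

View pics/c3.png

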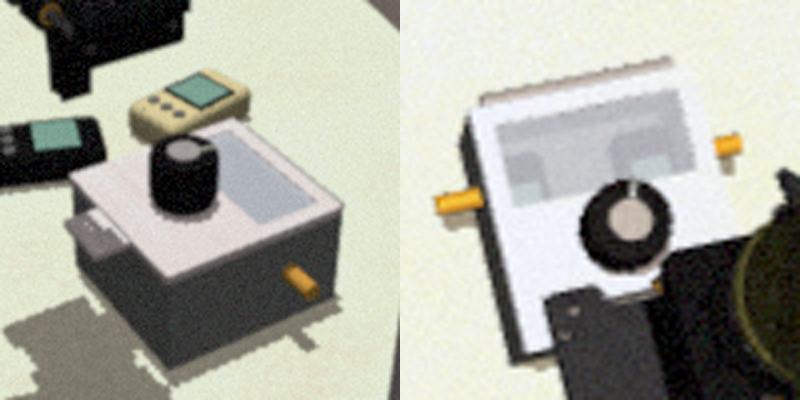

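The lid is shut. The nut's grey top disc is at about (322,194) in the top view and (273,210) in the side view.

Run:
```python
import pickle
from h import *
d=pickle.load(open("v1.pkl","rb"));np.set_printoptions(precision=4,suppress=True)
print(plane(d["top"],(322.1,194.4),.137),plane(d["side"],(273.3,210.1),.137),tri(d["top"],(322.1,194.4),d["side"],(273.3,210.1)))
```

```text
[ 0.6102 -0.1461  0.137 ] [ 0.6105 -0.1477  0.137 ] (array([ 0.6107, -0.1464,  0.136 ]), np.float64(0.000515381342813564))
```

```bash
python3 -m handwheel '[{"x":0.0955,"y":0,"z":0.03,"wx":0,"wy":0,"wz":-60},{"x":0.0955,"y":0,"z":0.03,"wx":0,"wy":0,"wz":-60},{"x":0.0955,"y":0,"z":0.03,"wx":0,"wy":0,"wz":-60},{"x":0.0955,"y":0,"z":0.03,"wx":0,"wy":0,"wz":-60},{"x":0.0955,"y":0,"z":0.03,"wx":0,"wy":0,"wz":-60},{"x":0.0955,"y":0,"z":0.03,"wx":0,"wy":0,"wz":-60},{"x":0.0955,"y":0,"z":0.03,"wx":0,"wy":0,"wz":-60},{"x":0.0955,"y":0,"z":0.03,"wx":0,"wy":0,"wz":-60},{"x":0.0955,"y":0,"z":0.03,"wx":0,"wy":0,"wz":-60},{"x":0.0955,"y":0,"z":0.03,"wx":0,"wy":0,"wz":-60}]' 0.087 50
python3 -m handwheel '[{"x":0,"y":0,"z":0,"wx":0,"wy":0,"wz":-50},{"x":0,"y":0,"z":0,"wx":0,"wy":0,"wz":-50},{"x":0,"y":0,"z":0,"wx":0,"wy":0,"wz":-50},{"x":0,"y":0,"z":0,"wx":0,"wy":0,"wz":-50},{"x":0,"y":0,"z":0,"wx":0,"wy":0,"wz":-50},{"x":0,"y":0,"z":0,"wx":0,"wy":0,"wz":-50},{"x":0,"y":0,"z":0,"wx":0,"wy":0,"wz":-50},{"x":0,"y":0,"z":0,"wx":0,"wy":0,"wz":-50},{"x":0,"y":0,"z":0,"wx":0,"wy":0,"wz":-50}]'
sed -i 's/^hinge=.*/hinge=np.array([.6105,-.147,.102])/; s/^for n,p.*/for n,p in[("nut",hinge)]:/; s/X=.*//' st.py; python3 st.py
```

```text
time: 5.02
position: [0.61, -0.1471, 0.1895]
tool_rot: [-2.52, -1.871, 0.002]
ft_force: [-0.1, 0.2, -0.1]
grip_width: 0.848
grip_force: 0.0
time: 5.77
position: [0.6104, -0.1472, 0.1904]
tool_rot: [-1.502, -2.757, -0.0]
ft_force: [-0.5, -0.3, 0.2]
grip_width: 0.994
grip_force: 0.0
t 5.7667 p [ 0.61  -0.147  0.19 ] F [-0.522 -0.262  0.248] T [-0.043 -0.135 -0.006] q [ 0.788  0.386 -0.759  1.531  0.269  1.334  0.576] w 0.9939900440071205 0.0
tool x,z [-0.542  0.84   0.001] [-0.001  0.001 -1.   ]
nut [ 0.611 -0.147  0.102] shift tool [0.    0.    0.088]
```

Descend and grip.

```bash
python3 -m handwheel '[{"x":0,"y":0,"z":0.03,"wx":0,"wy":0,"wz":0},{"x":0,"y":0,"z":0.05,"wx":0,"wy":0,"wz":0},{"x":0,"y":0,"z":0.065,"wx":0,"wy":0,"wz":0},{"x":0,"y":0,"z":0.075,"wx":0,"wy":0,"wz":0},{"x":0,"y":0,"z":0.083,"wx":0,"wy":0,"wz":0},{"x":0,"y":0,"z":0.086,"wx":0,"wy":0,"wz":0},{"x":0,"y":0,"z":0.086,"wx":0,"wy":0,"wz":0}]'; python3 st.py
python3 -m handwheel '[{"x":0,"y":0,"z":0,"wx":0,"wy":0,"wz":0},{"x":0,"y":0,"z":0,"wx":0,"wy":0,"wz":0},{"x":0,"y":0,"z":0,"wx":0,"wy":0,"wz":0},{"x":0,"y":0,"z":0,"wx":0,"wy":0,"wz":0},{"x":0,"y":0,"z":0,"wx":0,"wy":0,"wz":0},{"x":0,"y":0,"z":0,"wx":0,"wy":0,"wz":0},{"x":0,"y":0,"z":0,"wx":0,"wy":0,"wz":0},{"x":0,"y":0,"z":0,"wx":0,"wy":0,"wz":0}]' 0.035 50;python3 st.py
```

```text
time: 6.35
position: [0.6107, -0.1472, 0.105]
tool_rot: [-1.498, -2.761, 0.0]
ft_force: [0.4, -0.1, 0.1]
grip_width: 0.996
grip_force: 0.0
t 6.35 p [ 0.611 -0.147  0.105] F [ 0.364 -0.11   0.129] T [ 0.007 -0.147  0.076] q [ 0.769  0.454 -0.733  1.627  0.322  1.186  0.541] w 0.9958388740438354 0.0
tool x,z [-0.545  0.838  0.   ] [-0.001  0.    -1.   ]
nut [ 0.611 -0.147  0.102] shift tool [ 0.    -0.     0.003]
time: 7.02
position: [0.6107, -0.1475, 0.1056]
tool_rot: [1.497, 2.762, -0.001]
ft_force: [-1.2, -0.4, 1.9]
grip_width: 0.586
grip_force: 50.0
t 7.0167 p [ 0.611 -0.147  0.106] F [-1.174 -0.389  1.91 ] T [-0.049  0.055 -0.018] q [ 0.769  0.454 -0.733  1.627  0.322  1.186  0.542] w 0.586184678810733 49.999321131035686
tool x,z [-0.546  0.838 -0.   ] [-0. -0. -1.]
nut [ 0.611 -0.147  0.102] shift tool [0.001 0.    0.004]
```

```bash
python3 -m handwheel '[{"x":0,"y":0,"z":0,"wx":0,"wy":0,"wz":5},{"x":0,"y":0,"z":0,"wx":0,"wy":0,"wz":10},{"x":0,"y":0,"z":0,"wx":0,"wy":0,"wz":15},{"x":0,"y":0,"z":0,"wx":0,"wy":0,"wz":20},{"x":0,"y":0,"z":0,"wx":0,"wy":0,"wz":25},{"x":0,"y":0,"z":0,"wx":0,"wy":0,"wz":30},{"x":0,"y":0,"z":0,"wx":0,"wy":0,"wz":35},{"x":0,"y":0,"z":0,"wx":0,"wy":0,"wz":40},{"x":0,"y":0,"z":0,"wx":0,"wy":0,"wz":44}]';python3 st.py
for i in 1 2; do python3 -m handwheel '[{"x":0,"y":0,"z":0,"wx":0,"wy":0,"wz":2},{"x":0,"y":0,"z":0,"wx":0,"wy":0,"wz":4}]' >/dev/null;python3 st.py; done
```

```text
time: 7.77
position: [0.6101, -0.1476, 0.1055]
tool_rot: [-2.426, -1.995, 0.003]
ft_force: [-2.5, -0.5, 3.3]
grip_width: 0.587
grip_force: 50.0
t 7.7667 p [ 0.61  -0.148  0.106] F [-2.476 -0.507  3.323] T [-0.147  0.559  0.082] q [ 0.667  0.418 -0.594  1.631  0.25   1.171 -0.18 ] w 0.5872802223411895 49.99603900127113
tool x,z [ 0.193  0.981 -0.001] [-0.002 -0.001 -1.   ]
nut [ 0.611 -0.147  0.102] shift tool [0.001 0.    0.004]
t 7.9333 p [ 0.61  -0.148  0.106] F [-3.478  0.562  2.908] T [-0.105  0.585  0.038] q [ 0.658  0.416 -0.583  1.631  0.245  1.17  -0.244] w 0.5848838137368992 49.99822505749762
tool x,z [ 0.259  0.966 -0.001] [-0.002 -0.001 -1.   ]
nut [ 0.611 -0.147  0.102] shift tool [0.001 0.    0.004]
t 8.1 p [ 0.61  -0.148  0.106] F [-2.702  0.075  3.194] T [-0.157  0.563  0.094] q [ 0.649  0.413 -0.571  1.631  0.239  1.169 -0.309] w 0.5871212159943954 49.99813414178789
tool x,z [ 0.326  0.945 -0.001] [-0.002 -0.001 -1.   ]
nut [ 0.611 -0.147  0.102] shift tool [0.001 0.    0.004]
```

```bash
python3 -m handwheel '[{"x":0,"y":0,"z":0,"wx":0,"wy":0,"wz":2},{"x":0,"y":0,"z":0,"wx":0,"wy":0,"wz":4},{"x":0,"y":0,"z":0,"wx":0,"wy":0,"wz":6},{"x":0,"y":0,"z":0,"wx":0,"wy":0,"wz":8},{"x":0,"y":0,"z":0,"wx":0,"wy":0,"wz":10},{"x":0,"y":0,"z":0,"wx":0,"wy":0,"wz":12}]' >/dev/null;python3 st.py
```

```text
t 8.6 p [ 0.61  -0.148  0.106] F [-2.502  0.324  4.245] T [-0.135  0.712  0.136] q [ 0.622  0.406 -0.535  1.633  0.222  1.166 -0.507] w 0.5892168345372503 49.99807571992278
tool x,z [ 0.515  0.857 -0.002] [-0.002 -0.001 -1.   ]
nut [ 0.611 -0.147  0.102] shift tool [0.001 0.    0.004]
```

```bash
python3 -m handwheel '[{"x":0,"y":0,"z":0,"wx":0,"wy":0,"wz":2},{"x":0,"y":0,"z":0,"wx":0,"wy":0,"wz":4},{"x":0,"y":0,"z":0,"wx":0,"wy":0,"wz":6},{"x":0,"y":0,"z":0,"wx":0,"wy":0,"wz":8},{"x":0,"y":0,"z":0,"wx":0,"wy":0,"wz":10},{"x":0,"y":0,"z":0,"wx":0,"wy":0,"wz":12}]' >/dev/null;python3 st.py
```

```text
t 9.1 p [ 0.61  -0.147  0.106] F [-4.957 -0.012  4.356] T [-0.063  0.792  0.111] q [ 0.595  0.399 -0.5    1.634  0.205  1.164 -0.704] w 0.5873490593310343 49.99809284694493
tool x,z [ 0.682  0.731 -0.002] [-0.002 -0.    -1.   ]
nut [ 0.611 -0.147  0.102] shift tool [0.001 0.    0.004]
```

```bash
python3 -m handwheel '[{"x":0,"y":0,"z":0,"wx":0,"wy":0,"wz":2},{"x":0,"y":0,"z":0,"wx":0,"wy":0,"wz":4},{"x":0,"y":0,"z":0,"wx":0,"wy":0,"wz":6},{"x":0,"y":0,"z":0,"wx":0,"wy":0,"wz":8},{"x":0,"y":0,"z":0,"wx":0,"wy":0,"wz":10},{"x":0,"y":0,"z":0,"wx":0,"wy":0,"wz":12}]' >/dev/null;python3 st.py
```

```text
t 9.6 p [ 0.61  -0.147  0.106] F [-3.754  0.952  3.739] T [-0.03   0.911  0.065] q [ 0.568  0.393 -0.465  1.635  0.189  1.161 -0.903] w 0.5928138856365024 49.998204158619046
tool x,z [ 0.819  0.574 -0.002] [-0.003 -0.    -1.   ]
nut [ 0.611 -0.147  0.102] shift tool [0.001 0.    0.004]
```

```bash
python3 -m handwheel '[{"x":0,"y":0,"z":0,"wx":0,"wy":0,"wz":2},{"x":0,"y":0,"z":0,"wx":0,"wy":0,"wz":4},{"x":0,"y":0,"z":0,"wx":0,"wy":0,"wz":6},{"x":0,"y":0,"z":0,"wx":0,"wy":0,"wz":8},{"x":0,"y":0,"z":0,"wx":0,"wy":0,"wz":10},{"x":0,"y":0,"z":0,"wx":0,"wy":0,"wz":12}]' >/dev/null;python3 st.py
```

```text
t 10.1 p [ 0.609 -0.147  0.106] F [-4.415  1.218  4.395] T [0.004 1.017 0.288] q [ 0.541  0.388 -0.431  1.636  0.174  1.159 -1.101] w 0.587208498754779 49.99810525216162
tool x,z [ 0.92   0.392 -0.003] [-0.003 -0.    -1.   ]
nut [ 0.611 -0.147  0.102] shift tool [0.001 0.    0.004]
```

It bites at about 100°. Now small steps.

```bash
python3 -m handwheel '[{"x":0,"y":0,"z":0,"wx":0,"wy":0,"wz":1.3},{"x":0,"y":0,"z":0,"wx":0,"wy":0,"wz":2.6},{"x":0,"y":0,"z":0,"wx":0,"wy":0,"wz":4}]' >/dev/null;python3 st.py
```

```text
t 10.35 p [ 0.609 -0.147  0.105] F [-5.971  0.102  5.704] T [0.065 1.216 0.407] q [ 0.532  0.386 -0.42   1.636  0.169  1.158 -1.166] w 0.5846465743394529 49.99873660504818
tool x,z [ 0.945  0.327 -0.003] [-0.003 -0.    -1.   ]
nut [ 0.611 -0.147  0.102] shift tool [0.001 0.    0.003]
```

```bash
python3 -m handwheel '[{"x":0,"y":0,"z":0,"wx":0,"wy":0,"wz":1.3},{"x":0,"y":0,"z":0,"wx":0,"wy":0,"wz":2.6}]' >/dev/null;python3 st.py
```

```text
t 10.5167 p [ 0.609 -0.147  0.105] F [-4.957 -0.226  5.123] T [0.168 1.212 0.477] q [ 0.527  0.385 -0.413  1.636  0.166  1.158 -1.209] w 0.5872549512426338 49.99886850826442
tool x,z [ 0.959  0.284 -0.003] [-0.003 -0.    -1.   ]
nut [ 0.611 -0.147  0.102] shift tool [0.001 0.    0.003]
```

```bash
python3 -m handwheel '[{"x":0,"y":0,"z":0,"wx":0,"wy":0,"wz":1.3},{"x":0,"y":0,"z":0,"wx":0,"wy":0,"wz":2.6},{"x":0,"y":0,"z":0,"wx":0,"wy":0,"wz":4}]' >/dev/null;python3 st.py
```

```text
t 10.7667 p [ 0.609 -0.147  0.105] F [-5.978  0.466  6.092] T [0.1   1.308 0.632] q [ 0.518  0.383 -0.402  1.637  0.161  1.157 -1.276] w 0.589584359530862 49.99867334961891
tool x,z [ 0.976  0.217 -0.003] [-0.003 -0.    -1.   ]
nut [ 0.611 -0.147  0.102] shift tool [0.001 0.    0.003]
```

Snug at about 0.6 N m. Hold, release, and back off straight up.

```bash
python3 -m handwheel '[{"x":0,"y":0,"z":0,"wx":0,"wy":0,"wz":0},{"x":0,"y":0,"z":0,"wx":0,"wy":0,"wz":0}]'; python3 -m handwheel '[{"x":0,"y":0,"z":0,"wx":0,"wy":0,"wz":0},{"x":0,"y":0,"z":0,"wx":0,"wy":0,"wz":0},{"x":0,"y":0,"z":0,"wx":0,"wy":0,"wz":0},{"x":0,"y":0,"z":0,"wx":0,"wy":0,"wz":0},{"x":0,"y":0,"z":0,"wx":0,"wy":0,"wz":0},{"x":0,"y":0,"z":0,"wx":0,"wy":0,"wz":0},{"x":0,"y":0,"z":0,"wx":0,"wy":0,"wz":0},{"x":0,"y":0,"z":0,"wx":0,"wy":0,"wz":0}]' 0.087; python3 st.py
python3 -m handwheel '[{"x":0,"y":0,"z":-0.02,"wx":0,"wy":0,"wz":0},{"x":0,"y":0,"z":-0.05,"wx":0,"wy":0,"wz":0},{"x":0,"y":0,"z":-0.08,"wx":0,"wy":0,"wz":0},{"x":-0.03,"y":0,"z":-0.11,"wx":0,"wy":0,"wz":0},{"x":-0.06,"y":0,"z":-0.12,"wx":0,"wy":0,"wz":0},{"x":-0.09,"y":0,"z":-0.12,"wx":0,"wy":0,"wz":0},{"x":-0.09,"y":0,"z":-0.12,"wx":0,"wy":0,"wz":0},{"x":-0.09,"y":0,"z":-0.12,"wx":0,"wy":0,"wz":0}]'
python3 - <<'E'
from bench import ctrl
import cv2,numpy as np
f=lambda m,w:cv2.resize(np.clip(m[...,::-1].astype(float)*1.6,0,255).astype(np.uint8),(w,400),interpolation=cv2.INTER_CUBIC)
cv2.imwrite("pics/c4.png",np.hstack([f(ctrl.get_image("side")["image"][150:310,200:360],400),f(ctrl.get_image("top")["image"][140:240,265:365],400)]))
E
```

```text
time: 10.93
position: [0.6094, -0.147, 0.1055]
tool_rot: [-3.123, -0.344, 0.005]
ft_force: [-5.8, 0.4, 5.1]
grip_width: 0.586
grip_force: 50.0
time: 11.6
position: [0.6109, -0.1473, 0.1053]
tool_rot: [3.123, 0.342, 0.0]
ft_force: [-0.2, 0.0, -0.9]
grip_width: 0.989
grip_force: 0.0
t 11.6 p [ 0.611 -0.147  0.105] F [-0.166  0.043 -0.949] T [-0.015 -0.008 -0.022] q [ 0.518  0.384 -0.402  1.636  0.161  1.154 -1.276] w 0.9893607501488249 0.0
tool x,z [0.976 0.216 0.   ] [ 0. -0. -1.]
nut [ 0.611 -0.147  0.102] shift tool [-0.    -0.     0.003]
time: 12.27
position: [0.5219, -0.1678, 0.226]
tool_rot: [3.122, 0.338, 0.001]
ft_force: [-0.3, 0.5, 0.3]
grip_width: 1.001
grip_force: 0.0
```

View pics/c4.png

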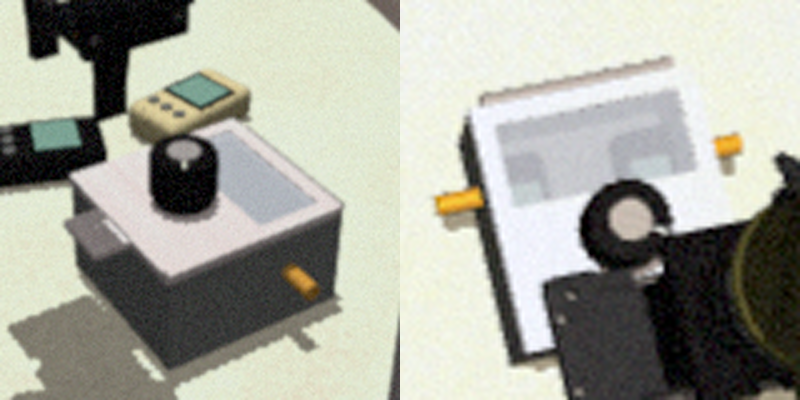

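The lid is shut, the white mark has turned about 110° clockwise, the gripper is clear of everything, and the meters look unmoved.

```bash
python3 -c "
from bench import ctrl
print(ctrl.close_job())"
```

```text
the job is handed in; nothing more can be done
None
```

The job is handed in: the lid is shut gently, the nut was tightened to a measured 0.6 N m or so and released, and the gripper is clear; the meters looked unmoved in the last picture, while the cylinder was out of frame, though the arm kept well away from it. The hand-in gave no verdict.

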